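Touch off a stuck-down casting, then seat its tower

ROBOT

A 6-joint arm with a two-finger parallel gripper is mounted at the origin on the work surface. World frame = base frame: x ahead of the robot, y to its left, z up, the work surface at z = 0. Lengths are in mm, angles in rad, forces in N, time in s.
With the tool pointing down it reaches from about 350 to 875 mm from the base axis. Payload 4.2 kg.
Tool frame: the origin (TCP) lies between the finger pads; the fingertips stand 25 mm ahead of it and the grasp point (between the pads) lies 6 mm ahead of it; z points along the fingers, y is the line along which they close (so a half turn about z gives the same grasp; the last joint's range is limited). The gripper opens to 85 mm and grips with 20 to 120 N. Pads are 22 mm wide; open, the fingers measure 114 mm over their backs; the gripper's body (76 mm by 85 mm) begins 54 mm behind the grasp point. The pads swing forward as they close: fully open they stand 13 mm farther back than shut.
Start: joints at [0.259, 0.385, 0.008, 0, -1.194, -0.259], TCP at [624.979, 0.025, 256.312] pointing down, gripper open.
Joint ranges: [-3.14, 3.14], [-1.21, 2.06], [-1.07, 1.41], [-3.16, 2.05], [-2.99, -0.16], [-3.1, 3.1]. Speed limits (rad/s): [2.79, 2.79, 3.14, 3.14, 3.14, 3.14].

INTERFACE

Orientations are given as a unit quaternion [x, y, z, w].
In Python, from bench import arm gives the robot as it stands.
- The arm moves only by the shell command python3 -m pendant 'ROWS'. ROWS is JSON, a list of rows, each a list of 7 numbers: the shift along the tool's x, y, z in m, then the turn, a rotation vector about the tool's x, y, z in degrees, then the finger opening in m, from 0 to 0.0854. In form: [[x, y, z, wx, wy, wz, fingers], ...]. A call has 1 to 12 rows; each row shifts and turns the commanded pose from where the row before left it, along the tool's axes as they then stand; what a row does not reach is not made up. A row lasts 1/10 s, in which the tool goes at most 50 mm and 8.59 degrees, less where a joint would pass 70% of its speed; a pose out of reach is approached as far as the arm can. A call is refused whole if a number of a shift passes 0.05 or a number of a turn 8.59, either way. A call with a gripper value outside its range is refused whole. The fingers move at their own pace and stop on an object; the grip force is fixed at half the most. Time passes only in rows, so rows that do not move let the fingers close. It gives the time, the measured TCP pose, the force, the opening and the grip force at its end, in the units of the state.
- arm.read_state(): the state, without advancing time (a new reading comes with each control period).
- arm.get_image(name): name is "scene" or "side" or "wrist"; returns a dict with "image" (384x512x3 uint8, red, green, blue), "fx", "fy", "cx", "cy" (pixels), "k1" (the pictures are not rectified: a ray, as slopes to the right and down, at radius r is drawn at 1 + k1 r^2 times it, then the intrinsics apply), "xyz" and "rotation" of the camera in the world. Camera axes: x right, y down, z forward; pixel columns grow to the right and rows downward; lengths in mm; the calibration is good to about 2 mm. A picture is of the moment at which its call begins. There is no depth.
- arm.job_done(): hands the job in; it is judged then, once.
The state is a dict: "clock": time; "joints": joint angles; "joint_vel": joint speeds; "joint_efforts": joint torques, N m; "position": TCP position; "ee_rot": TCP orientation; "contact_force": force on the tool from outside, world axes, zero at the start; "wrist_torque": the same for the moment, N m; "gripper_width": finger opening in mm; "grasp_force": force on a finger pad.
Only numpy, scipy, OpenCV 4.12 (cv2) and the standard library are available. Lean on these libraries where they do the work, as an engineer would, in place of code of your own. Each camera call takes 0.05 s, during which the arm holds its last target. There are 200 camera calls.

TASK

The stepped ceramic base has been stuck down on the plywood board a little out of place, so find it by touch: with the fingertips touch its lower step gently and hold for about half a second each time, first on the long side facing the robot near its left end, then on the same side near its right end, then on the middle of its left end face (left and right as the robot sees them). After that take the square tower from the wooden rack and seat its tongue gently in the slot on top of the base, upright and fully home with its shoulder flush, let go and leave it; leave the two round spires in the rack alone, and never press hard.

Things in the scene. Friction and masses are not known exactly. Their poses are not given: they have to be found in the camera images.
- board: Fixed plywood work board, 200 (x) by 260 (y) by 18 mm thick, lying on the table. Origin: centre of its underside; z up, x away from the robot, y to its left when unturned.
- bed: Paper-marked place on the board's top, same axes. Origin: where the middle of the base's underside SHOULD be. The white ceramic base stuck rigidly there is up to 7 mm off in x and in y and turned up to 0.07 rad, all unknown; it is not measured. Its lower step: 84 (x) by 120 (y) by 30 mm high, vertical square sides; hard, does not give; over 20 N from a finger is too much.
- nominal_slot (a point): Point 55 mm above the bed's origin, fixed to the bed: where the slot's mouth SHOULD be (same unknown error). Upper step of the base: 56 (x) by 90 (y) by 25 mm high, centred on the lower one; the slot is in the middle of its top, 18 (x) by 30 (y) mm, 23 mm deep, with a 2 mm chamfer round the mouth.
- rack: Fixed wooden rack block, 80 (x) by 270 (y) by 34 mm high, with three pockets 90 mm apart along y, the middle one at its centre; the tower and the two spires stand in them in any order, shoulders on its top. Origin: centre of its underside.
- tower: Loose white ceramic tower, 0.13 to 0.25 kg, the only one with a square-sided body. Origin: centre of the underside of its tongue, z up. Tongue 16 (x) by 28 (y) by 20 mm long, hidden in the rack pocket (1.5 mm play each side). It fits the base's slot with 1 mm play each side, its x along the base's x, either way round; fully home, its origin is 35 mm above the bed.
- tower_grip (a point): Middle of the tower's body, 52 mm above its origin, same axes. The body has flat sides, 32 (x) by 40 (y) mm, from 26 to 71 mm above the origin: grip it here across the 32 mm. Below it the shoulder plate, 38 (x) by 46 (y) mm, from 20 to 26 mm; above it a small roof and point up to 99 mm.
- spire1: Loose round ceramic spire standing in the rack, 40 mm across at its shoulder, 85 mm tall with its 15 mm round plug. Not to be disturbed. Origin: centre of its underside.
- spire2: A second round spire like the first, also standing in the rack. Not to be disturbed. Origin: centre of its underside.
Not all that is in view belongs to the job. What is shaped like the tower but yellow is not meant.

How it is judged:
By the outcome, as a careful person would: the job done as asked, in the order asked, and still so for the second after the job is handed in, with the robot touching nothing.
It also fails if it takes over 72 s, if anything falls off the work surface, if the arm or the gripper's body presses on something with over 40 N, if the wrist force passes 120 N, or if a joint passes its speed limit or range.

## Working session

There is one attempt and no reset: what is moved stays moved. The work goes in short steps, Python scripts to look and compute and a shell command to move; the robot and the scene stay as the last step left them, time stands still between calls to the robot, and variables do not carry over. Pictures are saved under pics/ and viewed, at most 10 in all, crops included, and the job is handed in when it is done.

```bash
ls; mkdir -p pics
cat > h.py <<'E'
import numpy as np, cv2
from bench import arm
def save(name,fn):
    d=arm.get_image(name); cv2.imwrite(fn,cv2.cvtColor(d['image'],cv2.COLOR_RGB2BGR))
    np.savez(fn.replace('.png','.npz'),**{k:np.array(v) for k,v in d.items()}); return d
def load(fn): return dict(np.load(fn))
def K(d): return np.array([[d['fx'],0,d['cx']],[0,d['fy'],d['cy']],[0,0,1]],float), np.array([float(d['k1']),0,0,0])
def Rm(d):
    R=np.array(d['rotation'],float)
    if R.shape==(4,):
        from scipy.spatial.transform import Rotation as Q
        R=Q.from_quat(R).as_matrix()
    return R
def ray(d,uv):
    k,c=K(d); p=cv2.undistortPoints(np.array(uv,float).reshape(-1,1,2),k,c).reshape(-1,2)
    return np.c_[p,np.ones(len(p))]@Rm(d).T
def plane(d,uv,z):
    r=ray(d,uv); o=np.array(d['xyz'],float); return o+r*((z-o[2])/r[:,2:])
def proj(d,P):
    k,c=K(d); R=Rm(d); P=(np.array(P,float).reshape(-1,3)-d['xyz'])@R
    return cv2.projectPoints(P.reshape(-1,1,3),np.zeros(3),np.zeros(3),k,c)[0].reshape(-1,2)
E
python3 - <<'E'
from h import *
for n in('scene','side','wrist'):
    d=save(n,f'pics/{n}0.png'); print(n,d['fx'],d['cx'],d['cy'],d['k1'],d['xyz'],d['rotation'])
print(arm.read_state())
a=[cv2.imread(f'pics/{n}0.png') for n in('scene','side')]
E
```

```text
pics
scene 499.79454471719725 256.172184769842 188.46652830342035 0.027428642905285846 [ 967.60327127 -718.65258879  716.6658131 ] [ 0.86840405  0.26501063 -0.12716574 -0.39934027]
side 365.7584310602779 256.2217046152526 189.6637859695445 -0.04658725099463358 [217.70149393 379.60095517 456.69780163] [-0.24835087  0.84344516 -0.45317856  0.14680359]
wrist 324.9313216760214 259.43572953810656 188.07939727469636 -0.06968265356436809 [623.81971125 -82.39591734 371.91648803] [ 3.57815921e-04  9.86745330e-01  1.62272553e-01 -1.06998995e-03]
{'clock': 0.15, 'joints': array([ 2.58575260e-01,  3.85374693e-01,  6.93996357e-03, -3.45069657e-04,
       -1.19400457e+00, -2.58639802e-01]), 'joint_vel': array([-0.00190717, -0.00162512,  0.00254198,  0.00219308,  0.00028341,
       -0.00040673]), 'joint_efforts': array([-6.03353892e-04, -3.92678475e+01,  1.88581592e+01,  4.18858320e+00,
       -3.39302780e-03,  5.70479813e-06]), 'position': array([6.24600922e+02, 1.15162156e-04, 2.55477118e+02]), 'ee_rot': array([-7.07038729e-01,  7.07174331e-01,  5.51646707e-04, -6.29479085e-04]), 'contact_force': array([1.08638364, 0.2899296 , 0.41203758]), 'wrist_torque': array([-0.01218078, -0.03422988, -0.02486648]), 'grasp_force': 0.0, 'gripper_width': 85.59215998355805}
```

View pics/scene0.png

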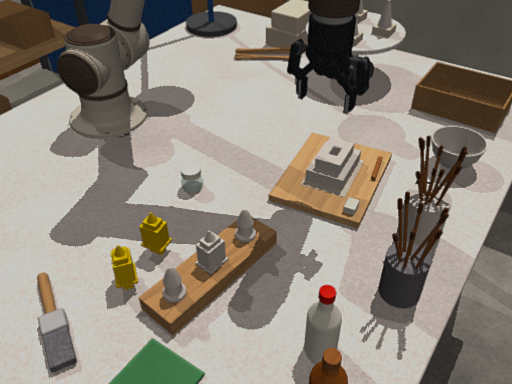

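View pics/side0.png

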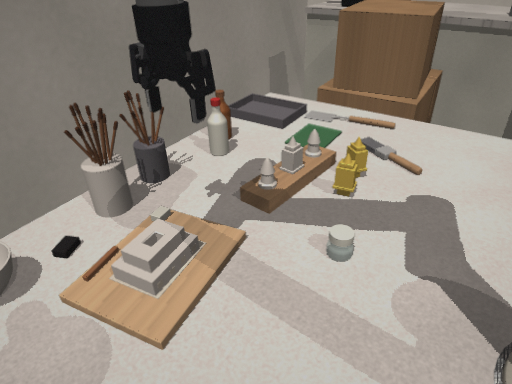

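View pics/wrist0.png

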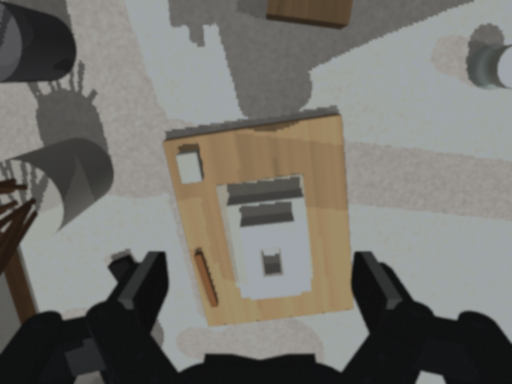

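The scene view shows the board with the white base (slot near 335,152), the rack with the tower in the middle pocket (~210,250), the spires at (174,285) and (245,226), and yellow decoys at (155,232) and (123,267). In the wrist view the board corners are near (165,138), (340,113), (352,310) and (210,325), with the slot at (272,262).

Run:
```python
from h import *
np.set_printoptions(precision=1,suppress=True)
for n in('wrist','scene','side'):
    d=load(f'pics/{n}0.npz'); im=d['image']; hsv=cv2.cvtColor(im,cv2.COLOR_RGB2HSV)
    m=cv2.inRange(hsv,(8,80,60),(24,255,255)); m=cv2.morphologyEx(m,cv2.MORPH_OPEN,np.ones((3,3)))
    for c in cv2.findContours(m,cv2.RETR_EXTERNAL,cv2.CHAIN_APPROX_NONE)[0]:
        if cv2.contourArea(c)<1500: continue
        h=cv2.convexHull(c); a=cv2.approxPolyDP(h,4,True)[:,0]
        print(n,cv2.contourArea(c)); print(np.c_[a,plane(d,a,18)[:,:2],plane(d,a,34)[:,:2]])
d=load('pics/wrist0.npz'); print('slot',plane(d,[(272,262)],73))
```

```text
wrist 30992.0
[[339.  115.  537.4 -45.7 541.3 -47.4]
 [351.  307.  500.8 205.2 506.3 192.2]
 [210.  324.  690.4 232.5 687.4 218.2]
 [164.  142.  728.5 -16.6 723.7 -19.6]]
wrist 1536.0
[[ 351.     0.   532.6 -158.7  536.7 -155.3]
 [ 346.    24.   536.2 -136.4  540.1 -134. ]
 [ 267.    13.   615.5 -145.8  615.9 -142.9]
 [ 269.     0.   613.6 -157.7  614.1 -154.3]]
scene 4780.0
[[ 275.   231.   604.6 -130.1  612.9 -143.5]
 [ 275.   243.   621.9 -157.1  629.8 -170. ]
 [ 174.   333.   593.  -413.7  601.5 -420.7]
 [ 142.   309.   517.3 -408.5  527.6 -415.6]
 [ 139.   296.   494.  -391.8  504.9 -399.3]
 [ 232.   223.   521.3 -158.7  531.5 -171.6]
 [ 256.   219.   554.7 -122.7  564.1 -136.4]]
scene 4592.0
[[312.  133.  498.  206.8 508.8 185.6]
 [390.  152.  689.  237.9 695.3 216. ]
 [357.  227.  732.9 -31.2 738.3 -47. ]
 [269.  200.  545.1 -60.2 554.8 -75.3]]
scene 4376.0
[[416.   85.  624.4 575.8 632.3 546.2]
 [435.   64.  625.5 728.7 633.3 695.6]
 [507.   80.  827.8 740.5 831.  707.1]
 [511.  102.  866.5 622.2 868.9 591.5]
 [493.  132.  865.  452.4 867.4 425.6]
 [412.  106.  656.4 462.1 66
[... 427 characters left out ...]
692.9 -24.  675.6  -9.3]]
side 2117.5
[[ 335.   152.   522.  -431.4  510.9 -401.9]
 [ 331.   165.   502.9 -362.6  492.5 -335.6]
 [ 270.   212.   528.6 -122.   517.2 -103.7]
 [ 241.   200.   602.8 -125.8  588.7 -107.4]
 [ 240.   188.   631.8 -162.7  616.7 -142.9]
 [ 276.   164.   619.7 -297.5  605.  -272.8]
 [ 320.   147.   567.4 -437.7  554.7 -407.9]]
side 11398.0
[[  443.      2.    916.7 -4218.7   891.2 -4051. ]
 [  441.     74.    425.1 -1332.4   417.5 -1270. ]
 [  429.    121.    359.3  -771.9   354.2  -729.9]
 [  317.    100.    733.3  -766.7   714.5  -724.9]
 [  340.     10.   1595.7 -3059.3  1545.5 -2933.9]
 [  363.      0.   1702.5 -3969.6  1648.4 -3810.9]]
slot [[609.9 101.1  73. ]]
```

Run:
```python
from h import *
im=cv2.imread('pics/wrist0.png')[100:340,150:370]
cv2.imwrite('pics/w0crop.png',cv2.resize(im,None,fx=2.5,fy=2.5,interpolation=cv2.INTER_CUBIC))
```

```text
(no output)
```

View pics/w0crop.png

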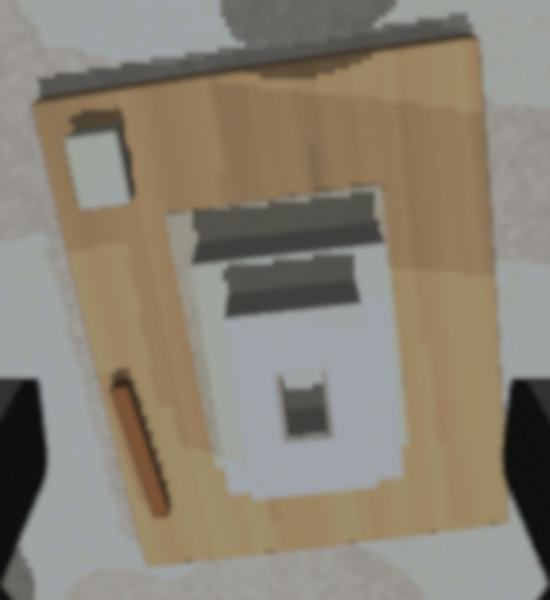

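The crop shows the base with the slot mouth corners near (277,374), (324,369), (332,437), (286,441), and the lower-step near corners near (405,475) and (229,495).

Run:
```python
from h import *
np.set_printoptions(precision=1,suppress=True)
d=load('pics/wrist0.npz')
f=lambda l,z:plane(d,[(150+u/2.5-.3,100+v/2.5-.3) for u,v in l],z)[:,:2]
s=f([(277,374),(324,369),(332,437),(286,441)],73); print('slot',s,s.mean(0))
t=f([(405,475),(229,495)],48);print('step left corners',t)
u=f([(227,314),(359,301),(379,487),(253,499)],73);print('upper',u,u.mean(0))
v=f([(383,240),(195,262)],48);print('step right corners',v)
b=f([(36,102),(477,38),(508,521),(149,565)],18);print('board',b,b.mean(0))
for w in (s,u): print(np.arctan2(-(w[2]-w[1])[0],(w[2]-w[1])[1]), np.arctan2((w[0]-w[1])[1],(w[0]-w[1])[0]))
a=t[0]-v[0]; print(np.arctan2(-a[0],a[1]))
```

```text
slot [[622.1  85.9]
 [602.6  83.6]
 [598.5 116.6]
 [618.2 118.6]] [610.3 101.1]
step left corners [[561.  154.7]
 [644.9 165.8]]
upper [[642.4  58.4]
 [589.1  52.7]
 [577.  142.6]
 [632.7 148.8]] [610.3 100.6]
step right corners [[577.   35.7]
 [657.1  45.6]]
board [[728.2 -18.3]
 [535.7 -45.9]
 [498.  207. ]
 [691.6 235.4]] [613.4  94.6]
0.12434058384382961 0.117434276770158
0.13348814608793488 0.1059311702648749
0.1329498876024851
```

```bash
python3 -m pendant '[[0,0,0.008,0,0,-8.1,0],[0,0,0.008,0,0,-8.1,0],[0,0,0.008,0,0,-8.1,0],[0,0,0.008,0,0,-8.1,0],[0,0,0.008,0,0,-8.1,0],[0,0,0.008,0,0,-8.1,0],[0,0,0.008,0,0,-8.1,0],[0,0,0.008,0,0,-8.1,0],[0,0,0.008,0,0,-8.1,0],[0,0,0.008,0,0,-8.1,0],[0,0,0.008,0,0,-8.1,0],[0,0,0.008,0,0,-8.1,0]]'
python3 -m pendant '[[-0.019,-0.037,0,0,0,0,0],[-0.019,-0.037,0,0,0,0,0],[-0.019,-0.037,0,0,0,0,0],[-0.019,-0.036,0,0,0,0,0],[0,0,0,0,0,0,0],[0,0,0,0,0,0,0]]'
cat >> h.py <<'E'
from scipy.spatial.transform import Rotation as Q
def st():
    s=arm.read_state(); R=Q.from_quat(s['ee_rot'])
    print('t',round(s['clock'],2),'p',np.round(s['position'],2),'xang',np.round(np.degrees(np.arctan2(R.as_matrix()[1,0],R.as_matrix()[0,0])),2),'z',np.round(R.as_matrix()[:,2],4),'F',np.round(s['contact_force'],2),'w',round(s['gripper_width'],1),'g',round(s['grasp_force'],1)); return s,R
def go(tgt):
    s,R=st(); print('tool shift mm',np.round(R.inv().apply(np.array(tgt)-s['position']),1))
E
python3 - <<'E'
from h import *
go([532.2,136.5,55])
E
```

```text
clock: 1.35
position: [624.7, 0.0, 159.6]
ee_rot: [0.998, 0.066, -0.0, 0.0]
contact_force: [-0.1, -0.1, 0.4]
gripper_width: 0.2
grasp_force: 0.0
clock: 1.95
position: [530.7, 137.1, 160.4]
ee_rot: [0.998, 0.064, -0.0, 0.0]
contact_force: [0.7, -0.2, 0.6]
gripper_width: 0.3
grasp_force: 0.0
t 1.95 p [530.73 137.14 160.38] xang 7.32 z [-0.e+00 -1.e-04 -1.e+00] F [ 0.69 -0.19  0.64] w 0.3 g 0.0
tool shift mm [  1.4   0.8 105.4]
```

```bash
python3 -m pendant '[[0,0,0.035,0,0,0,0],[0,0,0.035,0,0,0,0],[0,0,0.025,0,0,0,0],[0,0,0.01,0,0,0,0],[0.005,0,0,0,0,0,0],[0.005,0,0,0,0,0,0],[0.004,0,0,0,0,0,0],[0,0,0,0,0,0,0]]'
python3 - <<'E'
from h import *
st()
a=save('scene','pics/s1.png')['image'][90:250,240:420]; b=save('side','pics/d1.png')['image'][150:380,60:320]
cv2.imwrite('pics/c1.png',cv2.cvtColor(np.hstack([cv2.resize(a,(450,400),interpolation=2),cv2.resize(b,(350,310),interpolation=2)[:400].copy() if 0 else cv2.copyMakeBorder(cv2.resize(b,(350,310)),0,90,0,0,0)]),cv2.COLOR_RGB2BGR))
E
```

```text
clock: 2.75
position: [546.6, 138.6, 56.7]
ee_rot: [0.998, 0.063, 0.002, -0.001]
contact_force: [0.4, 0.4, -0.5]
gripper_width: 0.3
grasp_force: 0.0
t 2.75 p [546.64 138.58  56.65] xang 7.19 z [ 0.003   0.0015 -1.    ] F [ 0.39  0.36 -0.46] w 0.3 g 0.0
```

View pics/c1.png

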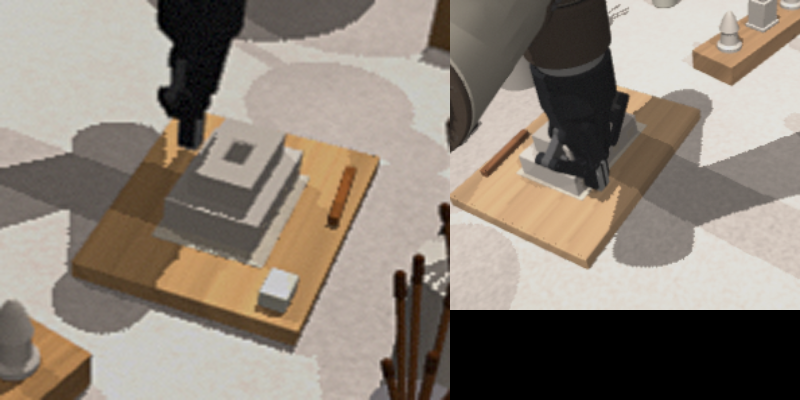

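The crop shows the closed fingertips beside the lower step's robot-facing side, near its left end (scene ~(190,140) in the crop), just clear of it.

```bash
python3 -m pendant '[[0.001,0,0,0,0,0,0],[0.001,0,0,0,0,0,0],[0.001,0,0,0,0,0,0],[0,0,0,0,0,0,0]]'; python3 -c "from h import *;st()"
```

```text
clock: 3.25
position: [548.1, 138.6, 55.3]
ee_rot: [0.998, 0.063, 0.0, -0.0]
contact_force: [-0.3, -0.4, -0.2]
gripper_width: -0.1
grasp_force: 0.0
t 3.25 p [548.14 138.56  55.34] xang 7.21 z [ 1.e-04  0.e+00 -1.e+00] F [-0.34 -0.4  -0.18] w -0.1 g 0.0
```

```bash
python3 -m pendant '[[0.001,0,0,0,0,0,0],[0,0,0,0,0,0,0]]'; python3 -c "from h import *;st()"
```

```text
clock: 3.45
position: [549.1, 138.6, 55.3]
ee_rot: [0.998, 0.063, 0.0, 0.0]
contact_force: [-0.7, -0.2, -0.4]
gripper_width: 0.3
grasp_force: 0.0
t 3.45 p [549.12 138.63  55.29] xang 7.2 z [ 0. -0. -1.] F [-0.71 -0.21 -0.39] w 0.3 g 0.0
```

```bash
python3 -m pendant '[[0.0005,0,0,0,0,0,0],[0,0,0,0,0,0,0]]'; python3 -c "from h import *;st()"
```

```text
clock: 3.65
position: [549.5, 138.7, 55.3]
ee_rot: [0.998, 0.063, -0.0, 0.0]
contact_force: [0.5, -0.0, -0.1]
gripper_width: -0.1
grasp_force: 0.0
t 3.65 p [549.54 138.66  55.28] xang 7.2 z [-0. -0. -1.] F [ 0.55 -0.04 -0.07] w -0.1 g 0.0
```

```bash
python3 -m pendant '[[0.0006,0,0,0,0,0,0],[0,0,0,0,0,0,0]]'
```

```text
clock: 3.85
position: [550.2, 138.7, 55.3]
ee_rot: [0.998, 0.063, 0.0, -0.0]
contact_force: [-0.4, 0.0, 0.3]
gripper_width: 0.0
grasp_force: 0.0
```

```bash
python3 -m pendant '[[0.0006,0,0,0,0,0,0],[0,0,0,0,0,0,0]]'
```

```text
clock: 4.05
position: [550.8, 138.8, 55.3]
ee_rot: [0.998, 0.063, 0.0, -0.0]
contact_force: [-0.6, -0.1, -0.2]
gripper_width: 0.1
grasp_force: 0.0
```

```bash
python3 -m pendant '[[0.0006,0,0,0,0,0,0],[0,0,0,0,0,0,0]]'
```

```text
clock: 4.25
position: [551.4, 138.9, 55.3]
ee_rot: [0.998, 0.063, 0.0, -0.0]
contact_force: [-0.5, 1.3, -0.2]
gripper_width: 0.1
grasp_force: 0.0
```

```bash
python3 -m pendant '[[0.0006,0,0,0,0,0,0],[0,0,0,0,0,0,0]]'
```

```text
clock: 4.45
position: [552.0, 139.0, 55.3]
ee_rot: [0.998, 0.063, 0.0, -0.0]
contact_force: [-0.7, -0.5, -0.4]
gripper_width: 0.0
grasp_force: 0.0
```

```bash
python3 -m pendant '[[0.0006,0,0,0,0,0,0],[0,0,0,0,0,0,0]]'
```

```text
clock: 4.65
position: [552.6, 139.1, 55.3]
ee_rot: [0.998, 0.063, 0.0, -0.0]
contact_force: [0.4, 1.0, -0.8]
gripper_width: -0.1
grasp_force: 0.0
```

```bash
python3 -m pendant '[[0.0006,0,0,0,0,0,0],[0,0,0,0,0,0,0]]'
```

```text
clock: 4.85
position: [553.2, 139.1, 55.3]
ee_rot: [0.998, 0.063, 0.0, -0.0]
contact_force: [-0.5, -0.9, 0.0]
gripper_width: -0.0
grasp_force: 0.0
```

```bash
python3 -m pendant '[[0.0006,0,0,0,0,0,0],[0,0,0,0,0,0,0]]'
```

```text
clock: 5.05
position: [553.7, 139.2, 55.3]
ee_rot: [0.998, 0.063, 0.0, -0.0]
contact_force: [-0.4, -0.3, 0.2]
gripper_width: 0.2
grasp_force: 0.0
```

```bash
python3 -m pendant '[[0.0006,0,0,0,0,0,0],[0,0,0,0,0,0,0]]'
```

```text
clock: 5.25
position: [553.9, 139.2, 55.2]
ee_rot: [0.998, 0.063, -0.0, 0.0]
contact_force: [-2.0, 0.1, 0.8]
gripper_width: 0.3
grasp_force: 0.7
```

```bash
python3 -m pendant '[[0.0003,0,0,0,0,0,0],[0,0,0,0,0,0,0],[0,0,0,0,0,0,0],[0,0,0,0,0,0,0],[0,0,0,0,0,0,0],[0,0,0,0,0,0,0]]';python3 -c "from h import *;st()"
```

```text
clock: 5.85
position: [554.0, 139.3, 55.2]
ee_rot: [0.998, 0.063, -0.001, 0.0]
contact_force: [-4.6, 2.4, 1.7]
gripper_width: -0.2
grasp_force: 2.3
t 5.85 p [554.02 139.25  55.19] xang 7.19 z [-1.1e-03 -3.0e-04 -1.0e+00] F [-4.61  2.37  1.67] w -0.2 g 2.3
```

```bash
python3 -m pendant '[[-0.006,0,0,0,0,0,0],[0,0.02,0,0,0,0,0],[0,0.025,0,0,0,0,0],[0,0.025,0,0,0,0,0],[0,0.02,0,0,0,0,0],[0,0,0,0,0,0,0],[0.001,0,0,0,0,0,0],[0.001,0,0,0,0,0,0],[0.001,0,0,0,0,0,0],[0,0,0,0,0,0,0]]';python3 -c "from h import *;st()"
```

```text
clock: 6.85
position: [563.2, 50.4, 55.4]
ee_rot: [0.998, 0.063, 0.0, -0.0]
contact_force: [-1.0, -0.2, -0.1]
gripper_width: -0.0
grasp_force: 0.0
t 6.85 p [563.17  50.38  55.36] xang 7.27 z [ 5.e-04  1.e-04 -1.e+00] F [-1.   -0.15 -0.13] w -0.0 g 0.0
```

```bash
python3 -m pendant '[[0.0006,0,0,0,0,0,0],[0,0,0,0,0,0,0]]'
```

```text
clock: 7.05
position: [563.5, 50.0, 55.3]
ee_rot: [0.998, 0.063, 0.0, -0.0]
contact_force: [-0.0, 0.3, -0.6]
gripper_width: -0.1
grasp_force: 0.0
```

```bash
python3 -m pendant '[[0.0006,0,0,0,0,0,0],[0,0,0,0,0,0,0]]'
```

```text
clock: 7.25
position: [564.1, 49.8, 55.3]
ee_rot: [0.998, 0.063, 0.0, 0.0]
contact_force: [0.4, -0.2, 0.4]
gripper_width: 0.1
grasp_force: 0.0
```

```bash
python3 -m pendant '[[0.0006,0,0,0,0,0,0],[0,0,0,0,0,0,0]]'
```

```text
clock: 7.45
position: [564.6, 49.8, 55.3]
ee_rot: [0.998, 0.063, -0.0, 0.0]
contact_force: [-0.8, 0.2, 1.1]
gripper_width: 0.3
grasp_force: 0.1
```

```bash
python3 -m pendant '[[0.0006,0,0,0,0,0,0],[0,0,0,0,0,0,0]]'
```

```text
clock: 7.65
position: [564.7, 49.7, 55.2]
ee_rot: [0.998, 0.063, -0.001, 0.0]
contact_force: [-2.4, -0.2, 0.6]
gripper_width: 0.1
grasp_force: 0.8
```

```bash
python3 -m pendant '[[0.0002,0,0,0,0,0,0],[0,0,0,0,0,0,0],[0,0,0,0,0,0,0],[0,0,0,0,0,0,0],[0,0,0,0,0,0,0],[0,0,0,0,0,0,0]]';python3 -c "from h import *;st()"
```

```text
clock: 8.25
position: [564.9, 49.7, 55.2]
ee_rot: [0.998, 0.063, -0.001, 0.0]
contact_force: [-3.4, -2.7, 1.9]
gripper_width: -0.1
grasp_force: 1.9
t 8.25 p [564.86  49.66  55.16] xang 7.18 z [-1.4e-03 -5.0e-04 -1.0e+00] F [-3.39 -2.67  1.87] w -0.1 g 1.9
```

```bash
python3 -m pendant '[[-0.01,0,0,0,0,0,0],[0,0,-0.035,0,0,0,0],[0,0,-0.035,0,0,0,0],[0,-0.02,-0.02,0,0,0,0],[0.015,-0.035,0,0,0,0,0],[0.015,-0.035,0,0,0,0,0],[0.016,-0.034,0,0,0,0,0],[0.016,0,0,0,0,0,0]]'
python3 -m pendant '[[0,0,0,0,0,8.2,0],[0,0,0,0,0,8.2,0],[0,0,0,0,0,8.2,0],[0,0,0,0,0,8.2,0],[0,0,0,0,0,8.2,0],[0,0,0,0,0,8.2,0],[0,0,0,0,0,8.2,0],[0,0,0,0,0,8.2,0],[0,0,0,0,0,8.2,0],[0,0,0,0,0,8.2,0],[0,0,0,0,0,8.3,0],[0,0,0,0,0,0,0]]'
python3 -c "
from h import *
go([600.8,179.4,55.3])"
```

```text
clock: 9.05
position: [602.5, 184.1, 146.0]
ee_rot: [0.998, 0.065, 0.002, -0.001]
contact_force: [-0.6, -1.0, 0.7]
gripper_width: -0.1
grasp_force: 0.0
clock: 10.25
position: [602.0, 180.1, 145.6]
ee_rot: [0.749, -0.663, 0.0, -0.001]
contact_force: [-0.4, -0.4, -0.3]
gripper_width: 0.0
grasp_force: 0.0
t 10.25 p [601.98 180.11 145.61] xang -83.06 z [ 0.0024  0.0014 -1.    ] F [-0.36 -0.4  -0.34] w 0.0 g 0.0
tool shift mm [ 0.7  1.5 90.3]
```

```bash
python3 -m pendant '[[0,0.001,0.035,0,0,0,0],[0,0,0.035,0,0,0,0],[0,0,0.02,0,0,0,0],[0.001,0,0,0,0,0,0],[0.001,0,0,0,0,0,0],[0.001,0,0,0,0,0,0],[0.001,0,0,0,0,0,0],[0.001,0,0,0,0,0,0],[0,0,0,0,0,0,0]]'; python3 -c "from h import *;st()"
```

```text
clock: 11.15
position: [601.4, 174.4, 56.1]
ee_rot: [0.748, -0.663, 0.0, -0.001]
contact_force: [-0.4, -0.1, -0.3]
gripper_width: 0.1
grasp_force: 0.0
t 11.15 p [601.42 174.41  56.1 ] xang -83.1 z [ 1.2e-03  7.0e-04 -1.0e+00] F [-0.4 -0.1 -0.3] w 0.1 g 0.0
```

```bash
python3 -m pendant '[[0.0006,0,0,0,0,0,0],[0,0,0,0,0,0,0]]'
```

```text
clock: 11.35
position: [601.2, 173.8, 55.4]
ee_rot: [0.748, -0.663, 0.0, -0.0]
contact_force: [-0.6, 0.5, 0.1]
gripper_width: 0.1
grasp_force: 0.0
```

```bash
python3 -m pendant '[[0.0006,0,0,0,0,0,0],[0,0,0,0,0,0,0]]'
```

```text
clock: 11.55
position: [601.2, 173.2, 55.2]
ee_rot: [0.748, -0.663, -0.0, 0.0]
contact_force: [-0.0, -0.8, -0.4]
gripper_width: -0.2
grasp_force: 0.0
```

```bash
python3 -m pendant '[[0.0006,0,0,0,0,0,0],[0,0,0,0,0,0,0]]'
```

```text
clock: 11.75
position: [601.3, 172.6, 55.3]
ee_rot: [0.748, -0.663, -0.0, 0.0]
contact_force: [0.4, -0.0, 0.8]
gripper_width: 0.2
grasp_force: 0.0
```

```bash
python3 -m pendant '[[0.0006,0,0,0,0,0,0],[0,0,0,0,0,0,0]]'
```

```text
clock: 11.95
position: [601.4, 172.3, 55.4]
ee_rot: [0.748, -0.663, -0.0, -0.0]
contact_force: [-0.5, 1.2, -0.6]
gripper_width: 0.0
grasp_force: 0.6
```

```bash
python3 -m pendant '[[0.0006,0,0,0,0,0,0],[0,0,0,0,0,0,0]]'
```

```text
clock: 12.15
position: [601.5, 172.2, 55.5]
ee_rot: [0.748, -0.663, -0.0, -0.001]
contact_force: [-1.6, 4.0, 0.3]
gripper_width: 0.1
grasp_force: 2.1
```

```bash
python3 -m pendant '[[0,0,0,0,0,0,0],[0,0,0,0,0,0,0],[0,0,0,0,0,0,0],[0,0,0,0,0,0,0],[0,0,0,0,0,0,0],[0,0,0,0,0,0,0]]'; python3 -c "
from h import *;st()
a=.1205;ex=np.array([np.cos(a),np.sin(a)]);ey=np.array([-ex[1],ex[0]])
A=np.array([[553.95,139.2],[564.75,49.7]]);L=np.array([601.45,172.3])
for w in(9,10,11,12,13.5): print(w,ex*((A@ex).mean()+42+w)+ey*(L@ey-60-w))"
```

```text
clock: 12.75
position: [601.6, 172.1, 55.5]
ee_rot: [0.748, -0.663, -0.0, -0.001]
contact_force: [-2.0, 5.7, 0.7]
gripper_width: 0.1
grasp_force: 2.6
t 12.75 p [601.57 172.14  55.48] xang -83.08 z [ 7.e-04  9.e-04 -1.e+00] F [-1.99  5.66  0.68] w 0.1 g 2.6
9 [609.59254467 103.78195594]
10 [610.70550192 102.90941588]
11 [611.81845917 102.03687582]
12 [612.93141642 101.16433576]
13.5 [614.6008523   99.85552567]
```

```bash
python3 -m pendant '[[-0.015,0,0,0,0,0,0],[0,0,-0.045,0,0,0,0],[0,0,-0.045,0,0,0,0],[0,0,-0.045,0,0,0,0],[0.03,0,-0.039,0,0,0,0.085],[0.04,0.005,-0.025,0,0,0,0.085],[0.045,0.01,-0.02,0,0,0,0.085],[0.045,0.01,-0.015,0,0,0,0.085],[0.045,0.01,-0.01,0,0,0,0.085],[0.045,0.01,0,0,0,0,0.085],[0.045,0.01,0,0,0,0,0.085],[0.045,0.01,0,0,0,0,0.085]]'
python3 -m pendant '[[0.02,0.003,0,0,0,7,0.085],[0.01,0.003,0,0,0,6.6,0.085],[0,0,0,0,0,0,0.085],[0,0,0,0,0,0,0.085],[0,0,0,0,0,0,0.085]]'
python3 -c "
from h import *
st();d=save('wrist','pics/w2.png');print(d['xyz'],proj(d,[[562,-272,54]]))
cv2.imwrite('pics/w2b.png',cv2.resize(cv2.cvtColor(d['image'],cv2.COLOR_RGB2BGR),(768,576),interpolation=2))"
```

```text
clock: 13.95
position: [575.4, -160.5, 299.4]
ee_rot: [0.748, -0.663, 0.0, 0.001]
contact_force: [1.0, 0.0, 0.1]
gripper_width: 84.6
grasp_force: 0.0
clock: 14.45
position: [572.6, -188.2, 299.2]
ee_rot: [-0.666, 0.746, 0.0, -0.0]
contact_force: [0.9, 0.2, -1.3]
gripper_width: 84.9
grasp_force: 0.0
t 14.45 p [ 572.56 -188.22  299.17] xang -96.55 z [-3.e-04 -2.e-04 -1.e+00] F [ 0.86  0.23 -1.26] w 84.9 g 0.0
[ 562.22887041 -270.08256182  415.75864848] [[259.28637612  77.25654652]]
```

View pics/w2b.png

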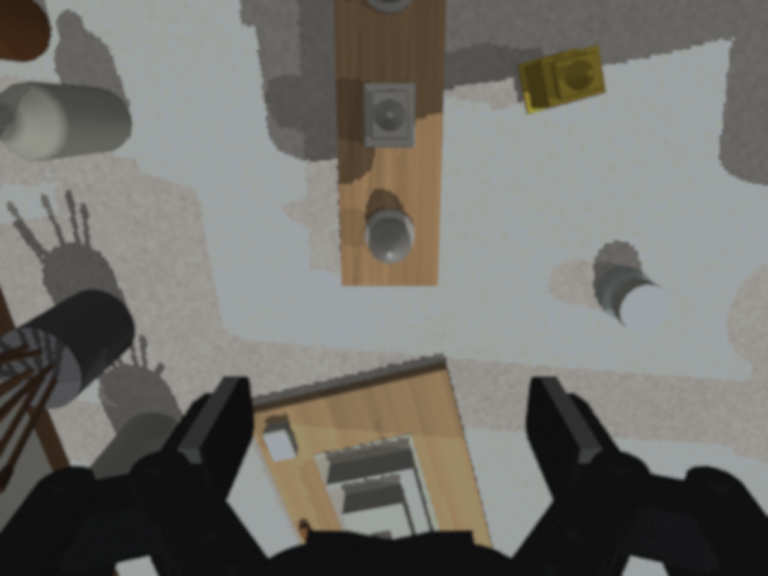

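The enlarged wrist view shows the tower's roof and body outline from about (363,83) to (415,147), its point at (389,117), and the rack's near corners at (342,285) and (438,285). The near spire is at (389,240).

Run:
```python
from h import *
np.set_printoptions(precision=1,suppress=True)
d=load('pics/w2.npz'); f=lambda l,z:plane(d,[((u+.5)/1.5-.5,(v+.5)/1.5-.5) for u,v in l],z)[:,:2]
r=f([(342,285),(438,285),(446,3),(334,3)],34); print(r)
ex=r[0]-r[1]; print('yaw',np.arctan2(ex[1],ex[0]), [np.arctan2(-(r[i]-r[j])[0],(r[i]-r[j])[1]) for i,j in((1,2),(0,3))])
m=r[:2].mean(0); l=r[2:].mean(0); e=(l-m)/np.linalg.norm(l-m); print('rack centre',m+135*e,e)
print('tip',f([(389,117)],113)); t=f([(363,83),(415,83),(415,147),(363,147)],85); print('body top',t,t.mean(0))
t=f([(363,83),(415,83),(415,147),(363,147)],40); print('plate',t,t.mean(0))
# edge rows: scanlines across tower
im=d['image']; g=cv2.cvtColor(im,cv2.COLOR_RGB2HSV)[:,:,1]
for v in(60,66,72,78,84,90,94): print(v,g[v,232:290])
```

```text
[[ 616.1 -144.1]
 [ 537.  -135. ]
 [ 513.2 -344.6]
 [ 591.9 -353.6]]
yaw -0.11468083028810706 [np.float64(-0.11338685532632833), np.float64(-0.1149697316343986)]
rack centre [ 561.2 -273.7] [-0.1 -1. ]
tip [[ 562.2 -271.2]]
body top [[ 576.2 -293.9]
 [ 543.4 -290.2]
 [ 547.4 -250.5]
 [ 581.4 -254.4]] [ 562.1 -272.3]
plate [[ 578.1 -297.2]
 [ 540.8 -292.9]
 [ 545.3 -247.9]
 [ 584.  -252.3]] [ 562.1 -272.6]
60 [102 106 102 101 104 101 103 106  99  84  48  25  14  11  16  16  14  14
  14  11  14  14  14  14  14  14  15  12  12  15  12  12  14  14  14  11
  11  14  14  16  13  15  13  18  30  59  89 102 103 103 106 105 102 104
 105 104 105 103]
66 [101 102 102 103 103 104 102 100  99  85  55  26  16  12  12  15  14  11
  13  13  13  13  13  14  14  12  12  12  15  15  11  14  13  13  15  15
  13  15  15  13  13  13  13  16  31  62  93 105 102 103 103 102 102 102
 101 105 103 105]
72 [ 98 102 100 103 103 100 100 104  99  89  53  23  16  12  12  13  13  13
  13  13  17  13  13  13  13  13  10  17  13  13  13  13  13  13  16  15
  15  11  13  14  14  16  15  16  34  69  96 102 102 105 103 1
[... 288 characters left out ...]
  99  99  99  99 105  89  62  27  16  13  13  13  12  13
  16  14  12  13  14  12  12  12  12  15  15  11  11  14  14  13  15  14
  13  13  13  14  14  13  15  23  44  80 102 107 108 106 106 108 105 107
 107 106 106 108]
90 [101  98 100  98 103 103  99 103 103  97  67  33  15  12  12  15  15  14
  16  13  16  13  16  13  13  16  16  13  16  16  13  13  16  13  16  16
  16  13  16  14  14  13  13  23  47  82 103 107 106 108 106 107 106 106
 105 109 108 107]
94 [105 102 103 103  99  99 104 105 101  93  65  30  17  13  13  15  13  16
  15  13  13  13  13  16  13  13  13  16  13  16  13  13  13  13  16  16
  13  16  16  16  13  13  15  21  46  82 103 106 106 106 108 107 106 106
 107 107 108 106]
```

```bash
python3 -c "
from h import *
go([562.8,-271.8,72])"
python3 -m pendant '[[0.0415,0,0.02,0,0,0,0.085],[0.0415,0,0.03,0,0,0,0.085],[0,0,0.04,0,0,0,0.085],[0,0,0.03,0,0,0,0.085],[0,0,0,0,0,0,0.085],[0,0,0,0,0,0,0.085]]'
python3 -c "
from h import *
go([562.8,-271.8,72]); "
```

```text
t 14.5 p [ 572.6  -188.11  299.2 ] xang -96.56 z [-2.e-04 -1.e-04 -1.e+00] F [0.53 0.13 1.2 ] w 84.6 g 0.0
tool shift mm [8.420e+01 1.000e-01 2.272e+02]
clock: 15.1
position: [563.6, -270.1, 180.6]
ee_rot: [-0.665, 0.747, -0.0, -0.0]
contact_force: [0.3, 0.0, 1.8]
gripper_width: 84.9
grasp_force: 0.0
t 15.1 p [ 563.61 -270.15  180.59] xang -96.58 z [ 0.    -0.001 -1.   ] F [0.33 0.04 1.76] w 84.9 g 0.0
tool shift mm [  1.6   0.6 108.6]
```

```bash
python3 -m pendant '[[0.0015,0.0005,0.03,0,0,0,0.085],[0,0,0.03,0,0,0,0.085],[0,0,0.025,0,0,0,0.085],[0,0,0.015,0,0,0,0.085],[0,0,0.007,0,0,0,0.085],[0,0,0,0,0,0,0.085],[0,0,0,0,0,0,0.085]]'
python3 -c "
from h import *
go([562.8,-271.8,72]); d=save('side','pics/d2.png'); a=d['image'][60:240,180:420]
cv2.imwrite('pics/d2c.png',cv2.cvtColor(cv2.resize(a,None,fx=3,fy=3,interpolation=2),cv2.COLOR_RGB2BGR))"
```

```text
clock: 15.8
position: [563.7, -272.0, 74.9]
ee_rot: [-0.665, 0.747, -0.002, 0.001]
contact_force: [-0.6, 0.3, -0.1]
gripper_width: 85.2
grasp_force: 0.0
t 15.8 p [ 563.67 -272.03   74.95] xang -96.64 z [ 0.0035 -0.0012 -1.    ] F [-0.57  0.34 -0.11] w 85.2 g 0.0
tool shift mm [-0.1  0.9  2.9]
```

View pics/d2c.png

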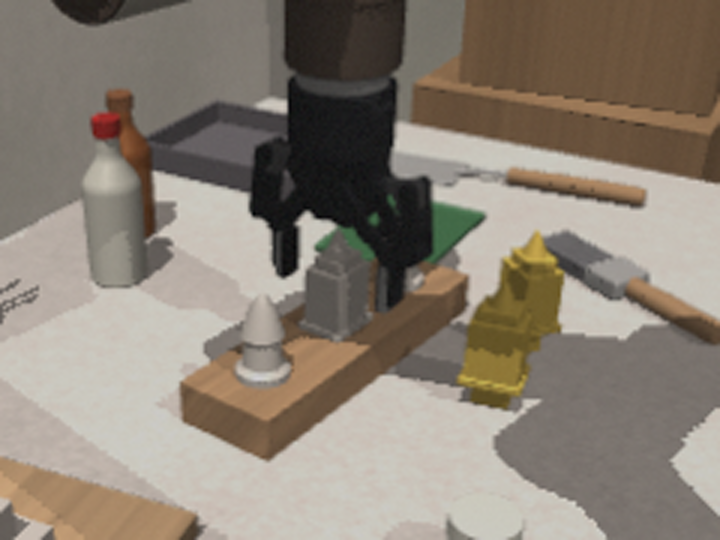

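The fingers straddle the tower (crop ~(338,290)), clear of both spires. Now closing.

```bash
python3 -m pendant '[[0,0,0,0,0,0,0.06],[0,0,0,0,0,0,0.045],[0,0,0,0,0,0,0.036],[0,0,0,0,0,0,0],[0,0,0,0,0,0,0],[0,0,0,0,0,0,0],[0,0,0,0,0,0,0],[0,0,0,0,0,0,0]]'; python3 -c "
from h import *
st()"
```

```text
clock: 16.65
position: [562.6, -272.0, 73.4]
ee_rot: [-0.665, 0.747, -0.0, 0.0]
contact_force: [0.4, -0.1, 3.6]
gripper_width: 31.6
grasp_force: 60.1
t 16.65 p [ 562.6  -272.02   73.39] xang -96.68 z [ 1.e-03 -4.e-04 -1.e+00] F [ 0.35 -0.12  3.56] w 31.6 g 60.1
```

```bash
python3 -m pendant '[[0,0,-0.01,0,0,0,0],[0,0,-0.015,0,0,0,0],[0,0,-0.025,0,0,0,0],[0,0,-0.03,0,0,0,0],[0,0,-0.03,0,0,0,0],[0,0,-0.018,0,0,0,0],[0,0,0,0,0,0,0]]'; python3 -c "
from h import *
st()"
python3 -m pendant '[[-0.02,0,0,0,0,0,0],[-0.035,-0.0005,0,0,0,0,0],[-0.04,-0.0005,0,0,0,0,0],[-0.04,-0.0005,0,0,0,0,0],[-0.04,-0.0005,0,0,0,0,0],[-0.04,-0.0005,0,0,0,0,0],[-0.04,-0.0005,0,0,0,0,0],[-0.04,-0.0005,0,0,0,0,0],[-0.035,-0.0005,0,0,0,0,0],[-0.03,-0.0005,0,0,0,0,0],[-0.0165,-0.001,0,0,0,0,0],[0,0,0,0,0,0,0]]'
python3 -m pendant '[[0,0,0,0,0,-4.5,0],[0,0,0,0,0,-5,0],[0,0,0,0,0,-4.1,0],[0,0,0,0,0,0,0],[0,0,0,0,0,0,0],[0,0,0,0,0,0,0],[0,0,0,0,0,0,0]]'
python3 -c "
from h import *
go([611.8,102,150])
save('scene','pics/s3.png');save('side','pics/d3.png');save('wrist','pics/w3.png')
a=load('pics/s3.npz')['image'][30:230,250:420];b=load('pics/d3.npz')['image'][110:310,60:260]
cv2.imwrite('pics/c3.png',cv2.cvtColor(np.hstack([cv2.resize(a,(400,470),interpolation=2),cv2.resize(b,(400,470),interpolation=2)]),cv2.COLOR_RGB2BGR))"
```

```text
clock: 17.35
position: [562.9, -272.2, 203.8]
ee_rot: [-0.665, 0.747, -0.002, 0.001]
contact_force: [-0.6, 0.5, -1.9]
gripper_width: 31.4
grasp_force: 60.9
t 17.35 p [ 562.95 -272.16  203.76] xang -96.7 z [ 0.0046 -0.0011 -1.    ] F [-0.56  0.47 -1.9 ] w 31.4 g 60.9
clock: 18.55
position: [610.9, 103.0, 199.0]
ee_rot: [-0.665, 0.746, 0.001, -0.001]
contact_force: [0.1, -0.4, -2.9]
gripper_width: 31.5
grasp_force: 60.8
clock: 19.25
position: [611.5, 101.1, 200.8]
ee_rot: [0.748, -0.664, -0.0, 0.0]
contact_force: [-0.2, -0.3, -2.5]
gripper_width: 31.5
grasp_force: 60.8
t 19.25 p [611.46 101.05 200.8 ] xang -83.16 z [-3.e-04 -1.e-04 -1.e+00] F [-0.18 -0.34 -2.53] w 31.5 g 60.8
tool shift mm [-0.9 -0.5 50.8]
```

View pics/c3.png

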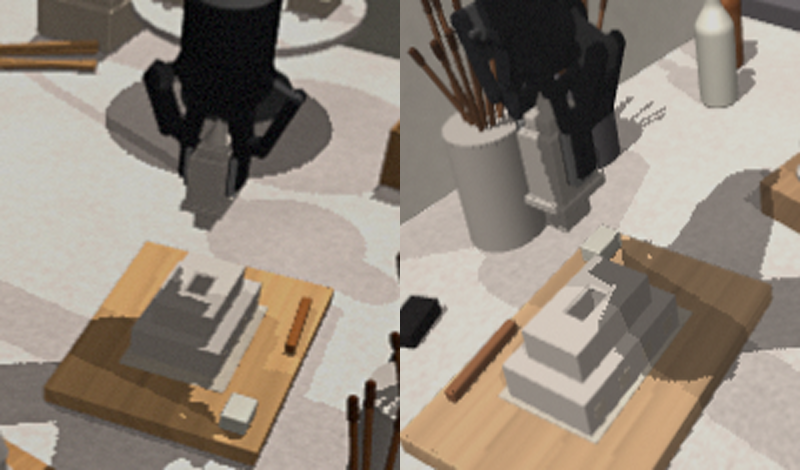

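The tower hangs upright in the grip above the base; in the side half the plate corners are at ≈(522,200), (560,217) and (605,180), and the slot mouth is near (588,302). I'll compare these with projections.

Run:
```python
from h import *
np.set_printoptions(precision=1,suppress=True)
a=np.radians(6.9);ex=np.array([np.cos(a),np.sin(a)]);ey=np.array([-ex[1],ex[0]])
box=lambda c,x,y,z:[list(c+sx*x/2*ex+sy*y/2*ey)+[z] for sx,sy in((-1,-1),(-1,1),(1,1),(1,-1))]
c=np.array([611.8,102.]);t=np.array([611.46,101.05]);o=200.8-59.4
out=[]
for n in('scene','side'):
    d=load(f'pics/{n[0] if n=="scene" else "d"}3.npz'); im=cv2.resize(cv2.cvtColor(d['image'],cv2.COLOR_RGB2BGR),None,fx=4,fy=4,interpolation=2)
    for B,col in((box(c,18,30,73),(0,0,255)),(box(c,56,90,73),(0,0,255)),(box(c,84,120,48),(0,0,255)),(box(t,38,46,o+20),(0,255,0)),(box(t,16,28,o),(255,0,0))):
        cv2.polylines(im,[np.int32(proj(d,B)*4+1.5)],True,col,1)
    u=np.int32(proj(d,[[611.8,102,105]])[0]*4); im=im[u[1]-230:u[1]+250,u[0]-200:u[0]+200]; out.append(im)
cv2.imwrite('pics/o3.png',np.hstack(out))
```

View pics/o3.png

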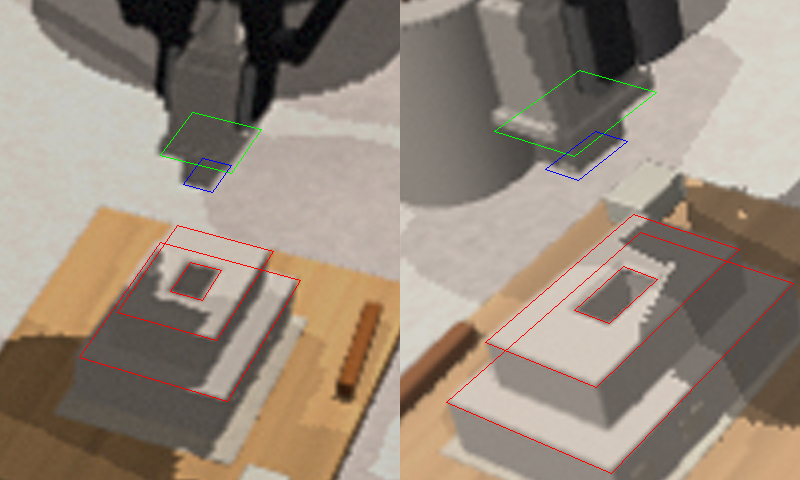

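Base and tongue projections match both views to about a pixel, so I'm descending.

```bash
python3 -m pendant '[[-0.0009,-0.0005,0.015,0,0,0,0],[0,0,0.02,0,0,0,0],[0,0,0.015,0,0,0,0],[0,0,0.008,0,0,0,0],[0,0,0,0,0,0,0],[0,0,0,0,0,0,0],[0,0,0,0,0,0,0],[0,0,0,0,0,0,0]]'; python3 -c "
from h import *
go([611.8,102,112.4])"
```

```text
clock: 20.2
position: [612.4, 102.5, 143.9]
ee_rot: [0.748, -0.663, 0.0, -0.001]
contact_force: [0.1, 0.7, -2.3]
gripper_width: 31.2
grasp_force: 60.8
t 20.2 p [612.42 102.53 143.9 ] xang -83.09 z [ 1.7e-03  6.0e-04 -1.0e+00] F [ 0.06  0.71 -2.33] w 31.2 g 60.8
tool shift mm [ 0.5  0.7 31.5]
```

```bash
python3 -m pendant '[[0,0,0.002,0,0,0,0],[0,0,0.002,0,0,0,0],[0,0,0.002,0,0,0,0],[0,0,0.002,0,0,0,0],[0,0,0.001,0,0,0,0],[0,0,0.001,0,0,0,0],[0,0,0,0,0,0,0],[0,0,0,0,0,0,0]]'; python3 -c "
from h import *
go([611.8,102,112.4])"
```

```text
clock: 21.0
position: [612.0, 102.4, 132.9]
ee_rot: [0.748, -0.663, 0.0, -0.0]
contact_force: [-0.4, 0.7, -2.3]
gripper_width: 31.3
grasp_force: 60.8
t 21.0 p [612.   102.35 132.94] xang -83.1 z [ 1.e-04 -0.e+00 -1.e+00] F [-0.4   0.74 -2.29] w 31.3 g 60.8
tool shift mm [ 0.3  0.2 20.5]
```

Tongue underside is at about z = 73.5, the mouth. Lowering slowly.

```bash
python3 -m pendant '[[0.0003,0.0002,0.001,0,0,0,0],[0,0,0.001,0,0,0,0],[0,0,0.001,0,0,0,0],[0,0,0,0,0,0,0]]'; python3 -c "
from h import *
go([611.8,102,112.4])"
```

```text
clock: 21.4
position: [611.7, 102.0, 129.7]
ee_rot: [0.748, -0.663, -0.0, 0.0]
contact_force: [0.7, -1.0, -2.1]
gripper_width: 31.3
grasp_force: 60.8
t 21.4 p [611.66 101.98 129.7 ] xang -83.1 z [-4.e-04 -1.e-04 -1.e+00] F [ 0.7  -0.96 -2.09] w 31.3 g 60.8
tool shift mm [-0.  -0.2 17.3]
```

```bash
python3 -m pendant '[[0,0,0.001,0,0,0,0],[0,0,0.001,0,0,0,0],[0,0,0,0,0,0,0]]'; python3 -c "
from h import *
go([611.8,102,112.4])"
```

```text
clock: 21.7
position: [611.7, 102.0, 127.7]
ee_rot: [0.748, -0.663, -0.0, 0.0]
contact_force: [0.0, 0.3, -2.5]
gripper_width: 31.3
grasp_force: 60.8
t 21.7 p [611.7  102.03 127.72] xang -83.1 z [-3.e-04 -1.e-04 -1.e+00] F [ 0.05  0.26 -2.46] w 31.3 g 60.8
tool shift mm [ 0.  -0.1 15.3]
```

```bash
python3 -m pendant '[[0,0,0.001,0,0,0,0],[0,0,0.001,0,0,0,0],[0,0,0.001,0,0,0,0],[0,0,0.001,0,0,0,0],[0,0,0,0,0,0,0]]'; python3 -c "from h import *;st()"
```

```text
clock: 22.2
position: [611.7, 102.0, 123.7]
ee_rot: [0.748, -0.663, -0.0, 0.0]
contact_force: [1.0, 0.6, -2.3]
gripper_width: 31.6
grasp_force: 60.8
t 22.2 p [611.67 102.   123.71] xang -83.1 z [-4.e-04 -1.e-04 -1.e+00] F [ 0.98  0.6  -2.27] w 31.6 g 60.8
```

```bash
python3 -m pendant '[[0,0,0.001,0,0,0,0],[0,0,0.001,0,0,0,0],[0,0,0.001,0,0,0,0],[0,0,0.001,0,0,0,0],[0,0,0,0,0,0,0]]'; python3 -c "from h import *;st()"
```

```text
clock: 22.7
position: [611.7, 102.0, 119.7]
ee_rot: [0.748, -0.663, -0.0, 0.0]
contact_force: [-0.4, -0.4, -2.7]
gripper_width: 31.2
grasp_force: 60.8
t 22.7 p [611.68 101.99 119.7 ] xang -83.1 z [-4.e-04 -1.e-04 -1.e+00] F [-0.35 -0.36 -2.67] w 31.2 g 60.8
```

```bash
python3 -m pendant '[[0,0,0.001,0,0,0,0],[0,0,0.001,0,0,0,0],[0,0,0.001,0,0,0,0],[0,0,0.001,0,0,0,0],[0,0,0.001,0,0,0,0],[0,0,0,0,0,0,0]]'; python3 -c "from h import *;st()"
```

```text
clock: 23.3
position: [611.7, 102.0, 114.7]
ee_rot: [0.748, -0.663, -0.0, 0.0]
contact_force: [0.1, 0.3, -2.2]
gripper_width: 31.2
grasp_force: 60.8
t 23.3 p [611.7  102.   114.71] xang -83.1 z [-3.e-04 -1.e-04 -1.e+00] F [ 0.1   0.33 -2.19] w 31.2 g 60.8
```

```bash
python3 -m pendant '[[0,0,0.0007,0,0,0,0],[0,0,0.0007,0,0,0,0],[0,0,0,0,0,0,0]]'; python3 -c "from h import *;st()"
```

```text
clock: 23.6
position: [611.7, 102.0, 113.4]
ee_rot: [0.748, -0.663, -0.0, 0.0]
contact_force: [-0.4, -0.9, -2.9]
gripper_width: 31.5
grasp_force: 60.8
t 23.6 p [611.72 101.99 113.41] xang -83.1 z [-2.e-04 -1.e-04 -1.e+00] F [-0.4  -0.95 -2.88] w 31.5 g 60.8
```

```bash
python3 -m pendant '[[0,0,0.0005,0,0,0,0],[0,0,0,0,0,0,0]]'
```

```text
clock: 23.8
position: [611.8, 102.0, 113.0]
ee_rot: [0.748, -0.663, -0.0, -0.0]
contact_force: [0.4, 1.0, -2.9]
gripper_width: 31.4
grasp_force: 60.8
```

```bash
python3 -m pendant '[[0,0,0.0005,0,0,0,0],[0,0,0,0,0,0,0]]'
```

```text
clock: 24.0
position: [611.8, 102.0, 112.5]
ee_rot: [0.748, -0.663, -0.0, 0.0]
contact_force: [-0.3, -0.4, -1.7]
gripper_width: 31.2
grasp_force: 60.8
```

```bash
python3 -m pendant '[[0,0,0.0004,0,0,0,0],[0,0,0,0,0,0,0]]'
```

```text
clock: 24.2
position: [611.8, 102.0, 112.3]
ee_rot: [0.748, -0.663, 0.0, -0.0]
contact_force: [-0.4, -0.1, -0.7]
gripper_width: 31.6
grasp_force: 61.1
```

```bash
python3 -m pendant '[[0,0,0.0004,0,0,0,0],[0,0,0,0,0,0,0]]'
```

```text
clock: 24.4
position: [611.9, 102.0, 112.3]
ee_rot: [0.748, -0.663, 0.0, -0.0]
contact_force: [-2.2, 0.3, 0.8]
gripper_width: 31.6
grasp_force: 61.4
```

Shoulder is down at the expected height. Opening and withdrawing.

```bash
python3 -m pendant '[[0,0,0,0,0,0,0.034],[0,0,0,0,0,0,0.04],[0,0,0,0,0,0,0.06],[0,0,0,0,0,0,0.08],[0,0,0,0,0,0,0.08],[0,0,0,0,0,0,0.08]]'; python3 -c "from h import *;st()"
```

```text
clock: 25.0
position: [611.8, 102.0, 111.7]
ee_rot: [0.748, -0.663, 0.0, -0.0]
contact_force: [-0.3, 0.4, 0.3]
gripper_width: 79.8
grasp_force: 0.0
t 25.0 p [611.83 102.04 111.71] xang -83.1 z [ 1.e-04  0.e+00 -1.e+00] F [-0.3   0.41  0.28] w 79.8 g 0.0
```

```bash
python3 -m pendant '[[0,0,-0.005,0,0,0,0.08],[0,0,-0.015,0,0,0,0.08],[0,0,-0.03,0,0,0,0.08],[0,0,-0.04,0,0,0,0.08],[0,0,-0.04,0,0,0,0.08],[0,0,-0.03,0,0,0,0.08],[0,0,0,0,0,0,0.08],[0,0,0,0,0,0,0.08]]'
python3 - <<'E'
from h import *
st()
a=np.radians(6.9);ex=np.array([np.cos(a),np.sin(a)]);ey=np.array([-ex[1],ex[0]])
box=lambda c,x,y,z:[list(c+sx*x/2*ex+sy*y/2*ey)+[z] for sx,sy in((-1,-1),(-1,1),(1,1),(1,-1))]
c=np.array([611.8,102.]);out=[]
for n in('scene','side'):
    d=save(n,f'pics/{n}4.png'); im=cv2.resize(cv2.cvtColor(d['image'],cv2.COLOR_RGB2BGR),None,fx=4,fy=4,interpolation=2)
    for B,col in((box(c,38,46,73),(0,255,0)),(box(c,32,40,124),(255,0,0))): cv2.polylines(im,[np.int32(proj(d,B)*4+1.5)],True,col,1)
    u=np.int32(proj(d,[[611.8,102,95]])[0]*4); out.append(im[u[1]-250:u[1]+250,u[0]-200:u[0]+200])
cv2.imwrite('pics/o4.png',np.hstack(out))
E
```

```text
clock: 25.8
position: [611.7, 102.1, 272.6]
ee_rot: [0.748, -0.663, 0.0, -0.001]
contact_force: [-0.4, 0.9, -0.0]
gripper_width: 80.1
grasp_force: 0.0
t 25.8 p [611.7  102.11 272.62] xang -83.11 z [ 0.0015  0.0012 -1.    ] F [-0.37  0.88 -0.03] w 80.1 g 0.0
```

View pics/o4.png

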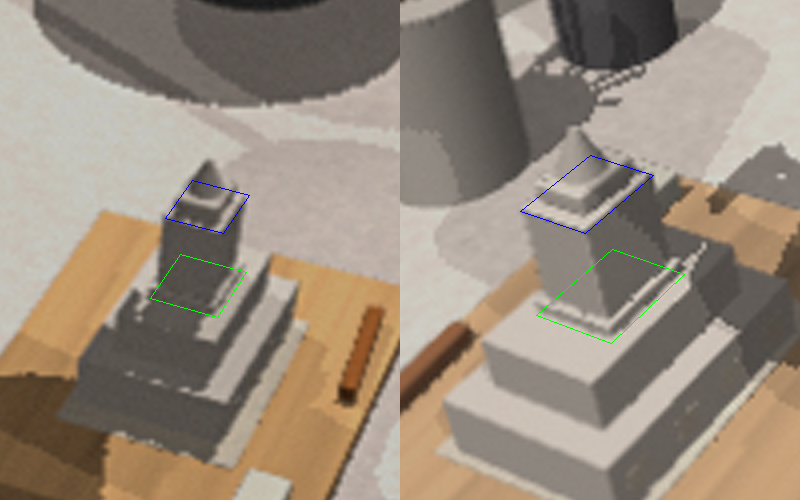

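The tower stands upright with its plate edge matching the 73 mm outline in both views, and the gripper is clear.

```bash
python3 -c "
from bench import arm
print(arm.job_done())"
```

```text
the job is handed in; nothing more can be done
None
```

I handed the job in at about 26 s: all three touches were made in order at about 6 N or less, and the square tower was seated upright and fully home in the base's slot and released, with the spires left alone.

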